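# Tip a load of canister caps into a bin and weigh it

## Robot

A 7-joint arm with a two-finger parallel gripper is mounted at the origin on the work surface. World frame = base frame: x ahead of the robot, y to its left, z up, the work surface at z = 0. Lengths are in mm, angles in rad, forces in N, time in s.
With the tool pointing down it reaches from about 425 to 825 mm from the base axis. Payload 3.6 kg.
Tool frame: the origin (TCP) lies at the centre of the arm's flange, where the gripper is bolted on; the fingertips stand 173 mm ahead of it and the grasp point (between the pads) lies 155 mm ahead of it; z points along the fingers, y is the line along which they close (so a half turn about z gives the same grasp; the last joint's range is limited). The gripper opens to 85 mm and grips with 20 to 120 N. Pads are 22 mm wide; open, the fingers measure 114 mm over their backs; the gripper's body (76 mm by 85 mm) begins 54 mm behind the grasp point. The pads swing forward as they close: fully open they stand 13 mm farther back than shut.
Start: joints at [-1.264, 0.615, -0.013, 1.423, 0.008, 1.103, -0.04], TCP at [212.938, 614.112, 404.697] pointing down, gripper open.
Joint ranges: [-3.12, 3.12], [-0.3, 2.06], [-1.34, 1.32], [0.26, 2.42], [-1.36, 4.5], [0.01, 1.98], [-2.84, 2.84]. Speed limits (rad/s): [2.79, 2.79, 3.14, 3.14, 3.14, 3.14, 3.14].

## Interface

Orientations are given as [roll, pitch, yaw] about the fixed x, y, z axes, in that order (R = Rz(yaw) Ry(pitch) Rx(roll)).
In Python, from rig import arm gives the robot as it stands.
- The arm moves only by the tool step_arm, never from a script. Its argument "plan" is text: rows parted by semicolons, each of 7 numbers parted by spaces: the shift along the tool's x, y, z in cm, then the turn, a rotation vector about the tool's x, y, z in rad, then the finger opening in cm, from 0 to 8.54. A call has exactly 10 rows; each row shifts and turns the commanded pose from where the row before left it, along the tool's axes as they then stand; what a row does not reach is not made up. A row lasts 1/8 s, in which the tool goes at most 62.5 mm and 10.7 degrees, less where a joint would pass 70% of its speed; a pose out of reach is approached as far as the arm can. A call is refused whole if a number of a shift passes 6.25 or a number of a turn 0.188, either way. A call with a gripper value outside its range is refused whole. The fingers move at their own pace and stop on an object; "squeeze" is the grip in N (left out, the last holds). Time passes only in rows, so rows that do not move let the fingers close, or fill a call up. It gives the time, the measured TCP pose, the force, the opening and the grip force at its end, in the units of the state.
- arm.get_state(): the state, without advancing time (a new reading comes with each control period).
- arm.get_image(name): name is "scene" or "top" or "wrist"; returns a dict with "img" (400x640x3 uint8, red, green, blue), "fx", "fy", "cx", "cy" (pixels), "T" (4x4, takes a point from camera to world coordinates). Camera axes: x right, y up, looking along -z (the intrinsics and any distortion apply to the point x, -y, -z); pixel columns grow to the right and rows downward; lengths in mm; the calibration is good to about 2 mm. A picture is of the moment at which its call begins. There is no depth.
- arm.job_done(): hands the job in; it is judged then, once.
The state is a dict: "clock": time; "q": joint angles; "joint_velocities": joint speeds; "tau": joint torques, N m; "tool_pos": TCP position; "tool_rot": TCP orientation; "force": force on the tool from outside, world axes, zero at the start; "torque": the same for the moment, N m; "opening": finger opening in mm; "gripper_force": force on a finger pad.
Only numpy, scipy, OpenCV 4.12 (cv2) and the standard library are available. Lean on these libraries where they do the work, as an engineer would, in place of code of your own. Each camera call takes 0.05 s, during which the arm holds its last target. There are 200 camera calls.

## Task

Stand the empty grey bin on the bench under the lip of the aluminium tipping tray, raise the tray's handle end to about 45 degrees and hold it there for about a second so that the three caps slide into the bin, then lower the tray until it is level again. After that, carry the bin with the caps to the bench scale and stand it upright in the middle of the platter. Do not tip the tray beyond 60 degrees, and leave the bottles and the tape roll where they are.

Things in the scene. Friction and masses are not known exactly. Their poses are not given: they have to be found in the camera images.
- bin: open grey plastic bin, 140 (x) x 150 (y) x 80 mm high, walls 4 mm, loose, 0.25 kg, empty at first. Origin: centre of its underside; z up. Its grip is on the -y side
- bin_grip (a point): middle of the bin's grip: a plate 10 mm thick, 50 mm wide (along x), rising 48 mm from the middle of the -y rim and leaning outward (to the bin's -y) 35 degrees from vertical. The point lies 28 mm up the plate, 20 mm below its top edge, at (0, -88, 99) mm in the bin's frame. Bin's axes. Pinch its 10 mm thickness, the tool leaning like the plate
- stand: fixed steel stand of the tipping tray. Origin on the bench below the hinge line; x runs along the hinge, the lip points to -y, the handle is on the +y side. Base plate 140 x 215 mm from y = -11 to 204 mm; uprights at x = +-53 mm, 22 mm deep in y, 175 mm high. Nothing of it stands at y below -11 mm
- tray (a joint): angle of the tipping tray (rad): 0 level on its rest, grows as the handle end rises and the lip dips; 0.785 is 45 degrees. Let go, it sinks back. Tray: aluminium, 90 mm wide (x), 240 mm long (y = -70 at the open lip to 170 mm at the closed end), walls 35 mm high, 0.5 kg; the caps lie in it
- tray_hinge (a point): point on the tray's hinge axis, midway, 150 mm above the bench; the axis runs along the stand's x. The tray's underside passes through it
- tray_grip (a point): middle of the tray's black handle, a plate 10 mm thick, 50 mm wide (along x), rising 48 mm above the closed end's wall and leaning outward (to +y) 20 degrees from vertical while the tray is level; it turns with the tray. The point lies 30 mm up the plate, 18 mm below its top edge, at (0, 182, 61) mm from the hinge point when level. Tray's axes
- tray_lip (a point): middle of the tray's open lip, floor top; 70 mm from the hinge, 154 mm above the bench when level, about 103 mm at 45 degrees
- dock (a point): point on the bench under the lip, at (0, -100, 0) mm in the stand's frame, where the bin's centre should stand, bin square to the stand (their yaws equal, the bin's grip on the side away from the tray)
- cap0: black canister screw cap, 60 mm across, 22 mm high, 30 g, solid; starts in the tray. Origin: centre of its underside
- cap1: second cap, same as cap0
- cap2: third cap, same as cap0, nearest the handle at the start
- scale: fixed white bench scale, 165 (x) x 190 (y) mm, with a display panel 18 mm high reaching 140 mm out on its -y side. Origin: centre of the underside of the weighing part
- scale_top (a point): centre of the scale's steel platter (155 x 180 mm), 30 mm above the bench
- spray_bottle: pink trigger spray bottle, 76 mm across, 250 mm tall, bystander. Origin: centre of its underside
- squeeze_bottle: black squeeze bottle, 60 mm across, 212 mm tall, bystander. Origin: centre of its underside
- tape_roll: brown tape roll lying flat, 100 mm across, 48 mm high, bystander. Origin: centre of its underside
Not all that is in view belongs to the job. What is meant by the bin is not turquoise, and is the larger of those in its own colour. What is shaped like the cap2 but orange or purple is not meant.

How it is judged:
By the outcome, as a careful person would: the job done as asked, in the order asked, and still so for the second after the job is handed in, with the robot touching nothing.
It also fails if it takes over 72 s, if anything falls off the work surface, if the arm or the gripper's body presses on something with over 40 N, if the wrist force passes 120 N, or if a joint passes its speed limit or range.

## Working session

There is one attempt and no reset: what is moved stays moved. The work goes in short steps, Python scripts to look and compute and a tool call to move; the robot and the scene stay as the last step left them, time stands still between calls to the robot, and variables do not carry over. Pictures are saved under pics/ and viewed, at most 10 in all, crops included, and the job is handed in when it is done.

Besides the shell and the picture viewer there is one more tool, called after "Call:" by a JSON object that holds its "op" and its "data". step_arm: Moves the arm, as the interface text tells. Its arguments: {"type":"object","properties":{"plan":{"type":"string"},"squeeze":{"type":"number"}},"required":["plan"]}

```bash
ls; mkdir -p pics; python3 - <<'E'
from rig import arm
import cv2,numpy as np
for n in ("scene","top"):
    d=arm.get_image(n); cv2.imwrite(f"pics/{n}0.png",d["img"][:,:,::-1])
    print(n,d["fx"],d["fy"],d["cx"],d["cy"],[k for k in d], np.round(d["T"],3).tolist())
    for k in d:
        if k not in("img","T","fx","fy","cx","cy"): print(k,d[k])
s=arm.get_state();print(s)
E
```

```text
pics
scene 372.89521452683806 372.89521452683806 320.89300997273295 200.82596579244398 ['img', 'fx', 'fy', 'cx', 'cy', 'T'] [[-0.601, -0.489, 0.632, 1319.606], [0.799, -0.345, 0.492, 591.199], [-0.022, 0.801, 0.598, 923.725], [0.0, 0.0, 0.0, 1.0]]
top 398.2005687123905 398.2005687123905 321.3240768388716 197.00745443115431 ['img', 'fx', 'fy', 'cx', 'cy', 'T'] [[0.019, 0.986, -0.166, 291.229], [-1.0, 0.021, 0.008, -18.394], [0.011, 0.165, 0.986, 1538.91], [0.0, 0.0, 0.0, 1.0]]
{'clock': 0.1, 'q': array([-1.26350252,  0.61583074, -0.01263425,  1.42475493,  0.00807846,
        1.10339016, -0.04040027]), 'joint_velocities': array([-0.0014653 , -0.00276878,  0.00058833, -0.00476398,  0.00094841,
       -0.00017212, -0.00093398]), 'tau': array([ 6.27621685e-04, -4.70384717e+01,  2.60016918e-01, -1.71572775e+01,
        1.00622119e-02,  5.86372495e-03, -2.39396786e-05]), 'tool_pos': array([212.83980928, 613.862154  , 403.64270915]), 'tool_rot': array([-3.13925871e+00, -1.68505865e-07,  2.80786894e+00]), 'force': array([ 0.3283715 , -0.52938457, -0.22271983]), 'torque': array([ 0.06553385,  0.02059685, -0.00951544]), 'gripper_force': 0.0, 'opening': 85.50804718182528}
```

View pics/scene0.png

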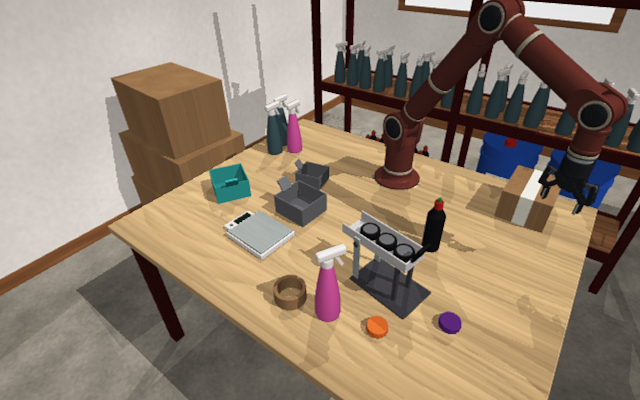

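View pics/top0.png

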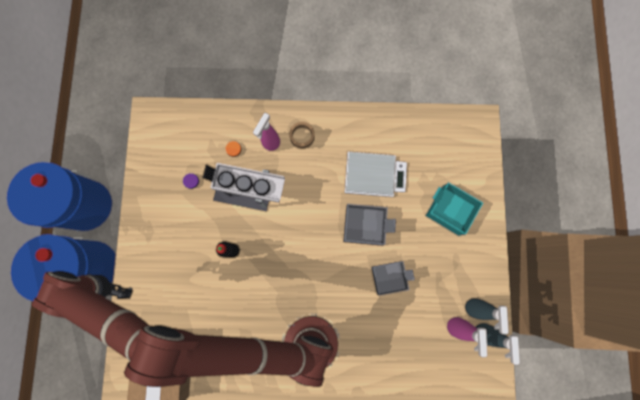

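The scene picture shows the larger grey bin near (300,203), with the scale at (260,233) and the tray on its stand at (385,245). In the top picture the bin is near (366,224), grip to the right. The scale is near (372,173) and the tray near (247,183), with the black handle on the left at (209,172). I'll enlarge both views.

```bash
python3 - <<'E'
import cv2
a=cv2.imread("pics/top0.png")[110:260,190:430]
cv2.imwrite("pics/topc.png",cv2.resize(a,None,fx=3.333,fy=3.333,interpolation=cv2.INTER_CUBIC))
a=cv2.imread("pics/scene0.png")[170:330,215:455]
cv2.imwrite("pics/scc.png",cv2.resize(a,None,fx=3.333,fy=3.333,interpolation=cv2.INTER_CUBIC))
E
```

```text
(no output)
```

View pics/topc.png

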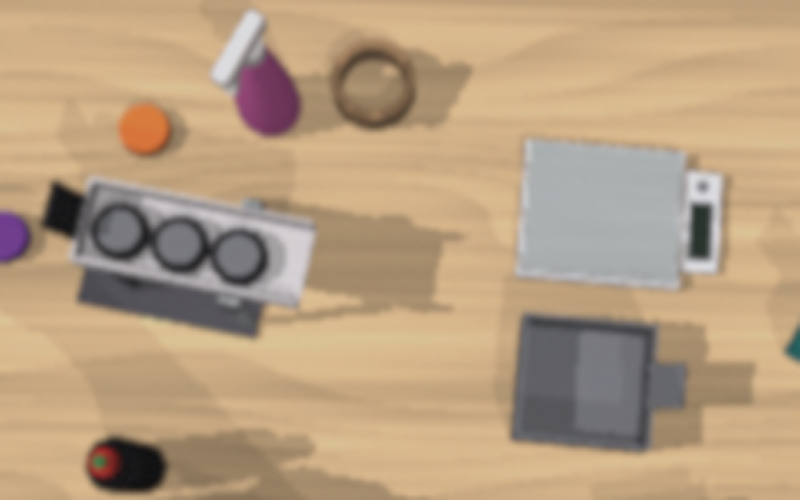

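View pics/scc.png

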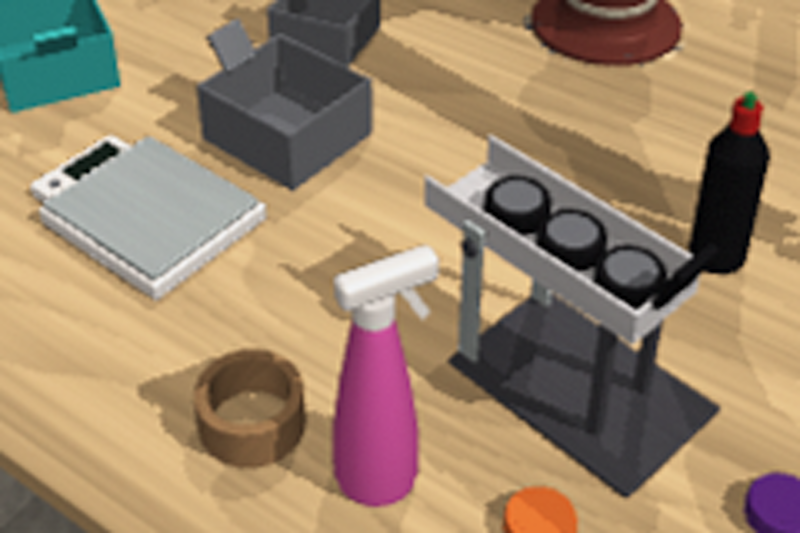

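The top crop shows the tray corners at (92,178), (315,224), (298,306), (72,262). The bin rim is at (524,316), (656,326), (646,449), (513,440), and the scale at (526,138), (687,150), (681,289), (516,275). The scene crop shows the same objects, all usable for a two-view fit.

```bash
cat > fit.py <<'E'
import numpy as np
from scipy.optimize import least_squares
K={'t':(398.2,398.2,321.32,197.0),'s':(372.9,372.9,320.89,200.83)}
T={'s':np.array([[-0.601,-0.489,0.632,1319.606],[0.799,-0.345,0.492,591.199],[-0.022,0.801,0.598,923.725],[0,0,0,1]]),
't':np.array([[0.019,0.986,-0.166,291.229],[-1.0,0.021,0.008,-18.394],[0.011,0.165,0.986,1538.91],[0,0,0,1]])}
off={'t':(190,110),'s':(215,170)}
def proj(c,P,T=T,K=K):
    p=np.linalg.inv(T[c])@np.append(P,1); fx,fy,cx,cy=K[c]
    return np.array([cx+fx*p[0]/-p[2],cy-fy*p[1]/-p[2]])
def pose(p,P):
    c,s=np.cos(p[2]),np.sin(p[2]); return np.array([p[0]+c*P[0]-s*P[1],p[1]+s*P[0]+c*P[1],P[2]])
def px(c,uv): return (np.array(uv)+.5)/3.333-.5+off[c]
def fit(obs,x0):
    f=lambda p:np.concatenate([proj(c,pose(p,P))-px(c,uv) for c,uv,P in obs])
    r=least_squares(f,x0,loss='soft_l1'); return r.x,f(r.x).reshape(-1,2)
E
python3 - <<'E'
from fit import *
np.set_printoptions(suppress=True,precision=2)
s=[('t',(92,178),(45,170,185)),('t',(72,262),(-45,170,185)),('t',(315,224),(45,-70,185)),('t',(298,306),(-45,-70,185)),
('s',(427,180),(45,-70,185)),('s',(492,137),(-45,-70,185)),('s',(637,338),(45,170,150)),
('s',(450,360),(70,-11,6)),('s',(627,493),(70,204,6)),('s',(718,408),(-70,204,6)),('t',(258,336),(-70,-11,6)),('t',(78,302),(-70,204,6))]
b=[('t',(524,316),(70,75,80)),('t',(656,326),(70,-75,80)),('t',(646,449),(-70,-75,80)),('t',(513,440),(-70,75,80)),
('s',(292,130),(70,75,80)),('s',(200,97),(70,-75,80)),('s',(283,38),(-70,-75,80)),('s',(372,85),(-70,75,80)),('s',(292,187),(70,75,0)),('s',(372,135),(-70,75,0)),('s',(205,145),(70,-75,0)),('t',(685,386),(0,-99,115))]
c=[('t',(526,138),(82,95,28)),('t',(687,150),(82,-95,28)),('t',(681,289),(-82,-95,28)),('t',(516,275),(-82,95,28)),
('s',(265,212),(-80,92,30)),('s',(155,276),(80,92,30)),('s',(42,208),(80,-92,30)),('s',(150,140),(-80,-92,30)),('s',(155,297),(82,95,0))]
for n,o,x0 in(('stand',s,(600,150,-.2)),('bin',b,(450,-150,0)),('scale',c,(600,-150,0))):
    p,r=fit(o,np.array(x0,float)); print(n,p); print(r.T)
for n,o in (('spray',(375,485)),('tape',(250,440)),('squeeze',(722,262)),('spraytop',(387,275)),('sqtop',(745,105))):
    fx,fy,cx,cy=K['s'];u,v=px('s',o);d=T['s'][:3,:3]@np.array([(u-cx)/fx,-(v-cy)/fy,-1]);C=T['s'][:3,3]
    z={'spraytop':235,'sqtop':205}.get(n,0);print(n,C+d*(z-C[2])/d[2])
E
```

```text
stand [557.9  178.84  -0.18]
[[-0.67 -0.86 -0.24 -0.63 -0.99 -0.75 -1.57 -0.86  0.18  0.72 -0.51 -0.6 ]
 [-0.12 -0.46 -0.71 -0.22 -1.33 -1.14  1.33 -0.89  0.02 -1.2   1.26  0.74]]
bin [ 439.67 -193.74   -0.07]
[[-0.4   0.29  0.84 -0.19 -0.2  -0.7  -0.65  0.52  0.91  0.78 -0.25 -1.31]
 [-1.1  -0.4   0.53 -0.54  1.8  -3.52 -1.31 -1.92  1.27 -0.72 -1.75  0.06]]
scale [ 643.38 -219.38   -0.06]
[[-0.04 -0.11 -0.45 -0.03 -0.52 -0.2  -0.29  0.05  0.99]
 [-0.11  0.22 -0.44 -0.26 -4.38  0.55 -1.68 -2.31  1.24]]
spray [780.92 183.19   0.  ]
tape [808.8   61.99   0.  ]
squeeze [341.85 314.48   0.  ]
spraytop [755.48 179.85 235.  ]
sqtop [345.74 305.89 205.  ]
```

```bash
cat > mv.py <<'E'
import numpy as np
from scipy.linalg import logm,expm
from scipy.spatial.transform import Rotation as Ro
def M(pos,rpy):
    A=np.eye(4);A[:3,:3]=Ro.from_euler('xyz',rpy).as_matrix();A[:3,3]=pos;return A
def now():
    from rig import arm
    s=arm.get_state();return M(s['tool_pos'],s['tool_rot']),s
def rows(A,B,n,q=False):
    "constant tool-axes row that takes A to B in n rows (cm, rad)"
    D=expm(np.real(logm(np.linalg.inv(A)@B))/n);r=Ro.from_matrix(D[:3,:3]).as_rotvec()
    print(n,'rows of',np.round(D[:3,3]/10,3),np.round(r,4),end=' ')
    if not q:print('mid',np.round((A@np.linalg.matrix_power(D,n//2))[:3,3]))
    else:print()
def straight(A,B,n):
    "straight line, even turn; row by row"
    rel=Ro.from_matrix(A[:3,:3].T@B[:3,:3]).as_rotvec()/n;d=(B-A)[:3,3]/n;R=A[:3,:3]
    print('; '.join(' '.join(f'{v:.2f}' for v in (R.T@d)/10)+' '+' '.join(f'{v:.3f}' for v in rel) for i in range(n) if [R:=R if i==0 else R@Ro.from_rotvec(rel).as_matrix()]))
BIN=(438,-194,-.07);STAND=(558,179,-.18);SCALE=(643.4,-219.4,-.06)
def w(p,P): c,s=np.cos(p[2]),np.sin(p[2]);return np.array([p[0]+c*P[0]-s*P[1],p[1]+s*P[0]+c*P[1],P[2]])
def bingrasp(p,dz=0,back=0,up=0):
    B=M((0,0,0),(-(np.pi-np.radians(35)),0,p[2]));B[:3,3]=w(p,(0,-88,99+dz))-(155+back)*B[:3,2];return B
E
python3 - <<'E'
from mv import *
A,s=now();B=M((480,130,500),(np.pi,0,1.35));straight(A,B,10)
C=bingrasp(BIN,back=120);print(C.round(2));straight(B,C,10)
E
```

```text
-4.11 -3.70 -0.95 -0.000 0.000 0.146; -4.60 -3.06 -0.96 -0.000 0.000 0.146; -5.00 -2.36 -0.96 -0.000 0.000 0.146; -5.29 -1.61 -0.96 -0.000 0.000 0.146; -5.47 -0.82 -0.96 -0.000 0.000 0.146; -5.53 -0.02 -0.96 -0.000 0.000 0.146; -5.47 0.78 -0.96 -0.000 0.000 0.146; -5.30 1.57 -0.96 -0.000 0.000 0.146; -5.02 2.32 -0.96 -0.000 0.000 0.146; -4.62 3.03 -0.96 -0.000 0.000 0.146
[[ 1.0000e+00 -6.0000e-02  4.0000e-02  4.2081e+02]
 [-7.0000e-02 -8.2000e-01  5.7000e-01 -4.3913e+02]
 [ 0.0000e+00 -5.7000e-01 -8.2000e-01  3.2427e+02]
 [ 0.0000e+00  0.0000e+00  0.0000e+00  1.0000e+00]]
-5.68 0.67 1.76 0.050 0.043 0.137; -5.60 1.53 1.46 0.050 0.043 0.137; -5.39 2.35 1.12 0.050 0.043 0.137; -5.06 3.11 0.76 0.050 0.043 0.137; -4.61 3.81 0.37 0.050 0.043 0.137; -4.05 4.41 -0.02 0.050 0.043 0.137; -3.40 4.91 -0.42 0.050 0.043 0.137; -2.67 5.30 -0.81 0.050 0.043 0.137; -1.88 5.56 -1.18 0.050 0.043 0.137; -1.05 5.69 -1.53 0.050 0.043 0.137
```

Call:
{"op": "step_arm", "data": {"plan": "-4.1 -3.7 -1 0 0 0.146 7; -4.6 -3.1 -1 0 0 0.146 7; -5 -2.4 -1 0 0 0.146 7; -5.3 -1.6 -1 0 0 0.146 7; -5.5 -0.8 -1 0 0 0.146 7; -5.5 0 -1 0 0 0.146 7; -5.5 0.8 -1 0 0 0.146 7; -5.3 1.6 -1 0 0 0.146 7; -5 2.3 -1 0 0 0.146 7; -4.6 3 -1 0 0 0.146 7", "squeeze": 60}}

```text
clock: 1.35
tool_pos: [480.1, 128.2, 504.8]
tool_rot: [-3.141, -0.0, 1.343]
force: [0.6, 0.5, 0.4]
opening: 69.9
gripper_force: 0.0
```

Call:
{"op": "step_arm", "data": {"plan": "-5.7 0.7 1.8 0.05 0.043 0.137 6; -5.6 1.5 1.5 0.05 0.043 0.137 6; -5.4 2.4 1.1 0.05 0.043 0.137 6; -5.1 3.1 0.8 0.05 0.043 0.137 6; -4.6 3.8 0.4 0.05 0.043 0.137 6; -4 4.4 0 0.05 0.043 0.137 6; -3.4 4.9 -0.4 0.05 0.043 0.137 6; -2.7 5.3 -0.8 0.05 0.043 0.137 6; -1.9 5.6 -1.2 0.05 0.043 0.137 6; -1 5.7 -1.5 0.05 0.043 0.137 6"}}

```text
clock: 2.6
tool_pos: [420.5, -441.7, 326.8]
tool_rot: [-2.532, 0.0, -0.073]
force: [1.8, -0.4, 0.8]
opening: 59.6
gripper_force: 0.0
```

```bash
python3 - <<'E'
from mv import *; from rig import arm; import cv2,pickle
A,s=now();print(A.round(2),s['q'].round(2),s['clock'])
d=arm.get_image("wrist");pickle.dump(d,open('w1.pkl','wb'));cv2.imwrite("pics/w1.png",d["img"][:,:,::-1]);print(d['fx'],d['cx'],d['cy'],d['T'].round(3))
C=bingrasp(BIN,back=60);rows(A,C,5)
E
```

```text
[[ 1.0000e+00 -6.0000e-02  4.0000e-02  4.2047e+02]
 [-7.0000e-02 -8.2000e-01  5.7000e-01 -4.4171e+02]
 [-0.0000e+00 -5.7000e-01 -8.2000e-01  3.2676e+02]
 [ 0.0000e+00  0.0000e+00  0.0000e+00  1.0000e+00]] [ 0.49  0.83  0.7   1.51 -0.76  1.61 -0.25] 2.6
335.5507549476393 322.6436702183106 200.99862952955885 [[-6.00000e-02  9.60000e-01  2.72000e-01  5.01868e+02]
 [-8.17000e-01  1.09000e-01 -5.66000e-01 -4.30464e+02]
 [-5.73000e-01 -2.57000e-01  7.78000e-01  3.02623e+02]
 [ 0.00000e+00  0.00000e+00  0.00000e+00  1.00000e+00]]
5 rows of [ 0.002 -0.015  1.271] [ 0.0003 -0.0003 -0.0006] mid [ 422. -427.  306.]
```

View pics/w1.png

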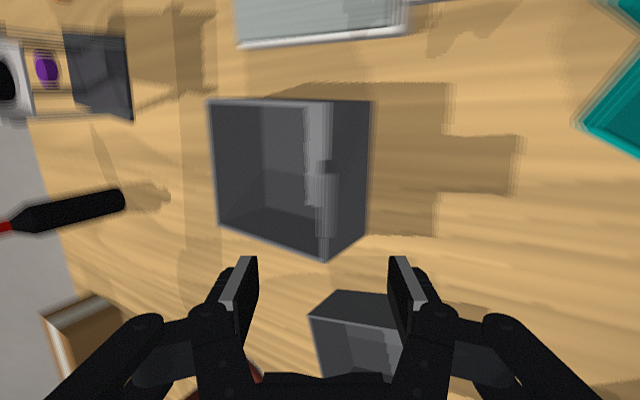

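The wrist picture shows the bin rim corners at about (208,100), (330,101), (218,226), (325,262), bottom corners at (372,101) and (368,226), and the grip edge-on at about (325,160-205). I'll fit the bin pose from this.

```bash
python3 - <<'E'
from fit import *; import pickle; from mv import BIN,w
np.set_printoptions(suppress=True,precision=1)
d=pickle.load(open('w1.pkl','rb'));TT={'w':d['T']};KK={'w':(d['fx'],d['fy'],d['cx'],d['cy'])}
o=[((208,100),(70,75,80)),((330,101),(70,-75,80)),((218,226),(-70,75,80)),((325,262),(-70,-75,80)),((372,101),(70,-75,0)),((368,226),(-70,-75,0))]
f=lambda p:np.concatenate([proj('w',pose(p,P),TT,KK)-uv for uv,P in o])
print(f(BIN).reshape(-1,2).T);r=least_squares(f,BIN,x_scale=[100,100,1]);print(r.x[:2],r.x[2].round(4));print(f(r.x).reshape(-1,2).T)
for n,P in(('griptopL',(25,-99.5,115)),('griptopR',(-25,-99.5,115))):print(n,proj('w',pose(r.x,P),TT,KK))
g=cv2=None
E
python3 -c "
import cv2;a=cv2.imread('pics/w1.png')[85:275,195:385];cv2.imwrite('pics/w1c.png',cv2.resize(a,None,fx=3,fy=3,interpolation=2))"
```

```text
[[-6.1 -8.2 -2.2 -2.7 -2.6 -3.8]
 [ 2.   4.   2.5  2.9  1.2  9.3]]
[ 441.6 -199. ] -0.0745
[[-3.4 -2.8 -0.   1.4  2.3 -0. ]
 [-2.3 -0.8 -0.1  0.7 -2.7  7.2]]
griptopL [327.7 170.1]
griptopR [327.3 236.5]
```

View pics/w1c.png

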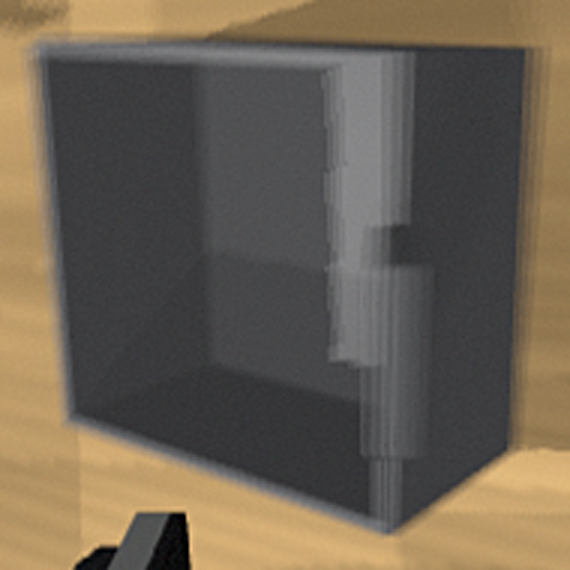

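The picture is motion-blurred because the arm was still settling. The grip spans rows 172–238, which matches the prediction to within about 2 px. I'll take a settled picture.

```bash
python3 - <<'E'
from mv import *; from rig import arm; import cv2,pickle
for i in range(3): d=arm.get_image("wrist")
pickle.dump(d,open('w2.pkl','wb'));cv2.imwrite("pics/w2.png",cv2.resize(d["img"][85:275,195:385,::-1],None,fx=3,fy=3,interpolation=2))
E
```

```text
(no output)
```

View pics/w2.png

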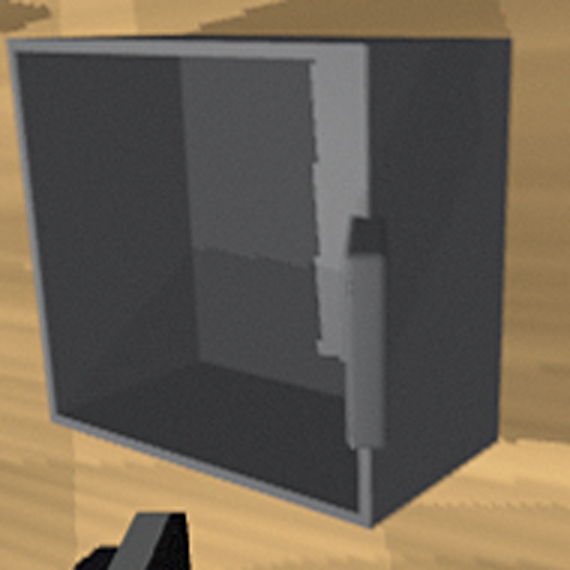

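The settled crop is sharp. Rim corners are at (8,40), (368,42), (52,420), (370,526), bottom corners at (511,40) and (498,438), and the grip top edge runs from (365,255) to (365,446).

```bash
python3 - <<'E'
from fit import *; import pickle; from mv import *
np.set_printoptions(suppress=True,precision=1)
d=pickle.load(open('w2.pkl','rb'));TT={'w':d['T']};KK={'w':(d['fx'],d['fy'],d['cx'],d['cy'])}
o=[((8,40),(70,75,80)),((368,42),(70,-75,80)),((52,422),(-70,75,80)),((370,526),(-70,-75,80)),((511,39),(70,-75,0)),((498,438),(-70,-75,0)),((365,255),(25,-99.5,115)),((365,446),(-25,-99.5,115))]
o=[((np.array(u)+.5)/3-.5+[195,85],P) for u,P in o]
f=lambda p:np.concatenate([proj('w',pose(p,P),TT,KK)-uv for uv,P in o])
r=least_squares(f,BIN,x_scale=[100,100,1]);print(r.x[:2],r.x[2].round(4));print(f(r.x).reshape(-1,2).T)
A,s=now();print(A[:3,3],s['clock']);C=bingrasp(r.x);rows(A,C,10)
E
```

```text
[ 439.8 -192.6] -0.0727
[[-0.1 -0.8 -0.   0.   0.1 -0.1 -0.   0.6]
 [-0.4  0.7 -0.4  0.4 -0.3  0.6 -1.3  0.8]]
[ 419.7 -441.   326.5] 2.8
10 rows of [ 0.  -0.   1.2] [0. 0. 0.] mid [ 423. -405.  276.]
```

Call:
{"op": "step_arm", "data": {"plan": "0 0 1.7 0 0 0 5; 0 0 1.7 0 0 0 5; 0 0 1.7 0 0 0 5; 0 0 1.7 0 0 0 5; 0 0 1.7 0 0 0 5; 0 0 1.2 0 0 0 5; 0 0 1.2 0 0 0 5; 0 0 0.8 0 0 0 5; 0 0 0.3 0 0 0 5; 0 0 0 0 0 0 5"}}

```text
clock: 4.05
tool_pos: [425.3, -372.0, 229.4]
tool_rot: [-2.535, -0.001, -0.069]
force: [0.8, 0.7, 0.8]
opening: 49.6
gripper_force: 0.0
```

Call:
{"op": "step_arm", "data": {"plan": "0 0 0 0 0 0 0; 0 0 0 0 0 0 0; 0 0 0 0 0 0 0; 0 0 0 0 0 0 0; 0 0 0 0 0 0 0; 0 0 0 0 0 0 0; 0 0 0 0 0 0 0; 0 0 0 0 0 0 0; 0 0 0 0 0 0 0; 0 0 0 0 0 0 0", "squeeze": 70}}

```text
clock: 5.3
tool_pos: [425.4, -372.0, 229.7]
tool_rot: [-2.535, -0.002, -0.07]
force: [1.2, -2.5, 4.4]
opening: 9.2
gripper_force: 69.7
```

```bash
python3 - <<'E'
from mv import *
np.set_printoptions(suppress=True,precision=2)
A,s=now();b=(439.8,-192.6,-.0727);C=bingrasp(b);print((np.linalg.inv(C)@A)[:3,3],s['clock'],s['opening'],s['gripper_force'],s['q'])
G=np.linalg.inv(M((b[0],b[1],0),(0,0,b[2])))@A  # tool in bin frame
np.save('G.npy',G)
def at(x,y,z,yaw): return M((x,y,z),(0,0,yaw))@G
import numpy as np
dk=w(STAND,(0,-100,0));pre=w(STAND,(0,-230,0));print(dk,pre)
L=M((b[0],b[1],60),(0,0,b[2]))@G
P=at(pre[0],pre[1],40,STAND[2]);D0=at(dk[0],dk[1],4,STAND[2])
print('lift');rows(A,L,5);straight(L,P,8);straight(P,D0,8)
E
```

```text
[-1.32  0.44 -4.81] 5.3 9.231329701185269 69.74792003631592 [ 0.41  0.9   0.65  1.73 -0.86  1.38 -0.15]
[540.1   80.62   0.  ] [516.82 -47.28   0.  ]
lift
5 rows of [ 0.   -0.68 -0.99] [0. 0. 0.] mid [ 425. -372.  254.]
0.59 -1.41 1.29 -0.000 0.008 0.011; 0.57 -1.42 1.29 -0.000 0.008 0.011; 0.54 -1.43 1.29 -0.000 0.008 0.011; 0.52 -1.43 1.30 -0.000 0.008 0.011; 0.49 -1.44 1.30 -0.000 0.008 0.011; 0.46 -1.44 1.31 -0.000 0.008 0.011; 0.44 -1.45 1.31 -0.000 0.008 0.011; 0.41 -1.45 1.31 -0.000 0.008 0.011
0.00 -1.08 1.30 0.000 0.000 0.000; 0.00 -1.08 1.30 0.000 0.000 0.000; 0.00 -1.08 1.30 0.000 0.000 0.000; 0.00 -1.08 1.30 0.000 0.000 0.000; 0.00 -1.08 1.30 0.000 0.000 0.000; 0.00 -1.08 1.30 0.000 0.000 0.000; 0.00 -1.08 1.30 0.000 0.000 0.000; 0.00 -1.08 1.30 0.000 0.000 0.000
```

Call:
{"op": "step_arm", "data": {"plan": "0 -0.7 -1 0 0 0 0; 0 -0.7 -1 0 0 0 0; 0 -0.7 -1 0 0 0 0; 0 -0.7 -1 0 0 0 0; 0 -0.7 -1 0 0 0 0; 0.6 -1.4 1.3 0 0.008 0.011 0; 0.6 -1.4 1.3 0 0.008 0.011 0; 0.5 -1.4 1.3 0 0.008 0.011 0; 0.5 -1.4 1.3 0 0.008 0.011 0; 0.5 -1.4 1.3 0 0.008 0.011 0"}}

```text
clock: 6.55
tool_pos: [461.8, -278.4, 276.6]
tool_rot: [-2.534, -0.002, -0.138]
force: [-0.5, -0.1, -1.3]
opening: 8.9
gripper_force: 68.8
```

```bash
python3 - <<'E'
from mv import *; from rig import arm; import cv2
np.set_printoptions(suppress=True,precision=2)
A,s=now();G=np.load('G.npy');B=A@np.linalg.inv(G);print('bin',B[:3,3],Ro.from_matrix(B[:3,:3]).as_euler('xyz'),s['force'],s['opening'])
pre=w(STAND,(0,-230,40));P=M(pre,(0,0,STAND[2]))@G;straight(A,P,5)
d=arm.get_image("scene");cv2.imwrite("pics/s1.png",cv2.resize(d["img"][150:350,200:460,::-1],None,fx=3,fy=3,interpolation=2))
E
```

```text
bin [ 488.52 -100.16   47.12] [ 0.   -0.   -0.14] [-0.5  -0.12 -1.27] 8.912580825691755
0.28 -0.85 0.76 -0.000 0.004 0.006; 0.27 -0.85 0.76 -0.000 0.004 0.006; 0.26 -0.86 0.76 -0.000 0.004 0.006; 0.25 -0.86 0.76 -0.000 0.004 0.006; 0.24 -0.86 0.77 -0.000 0.004 0.006
```

View pics/s1.png

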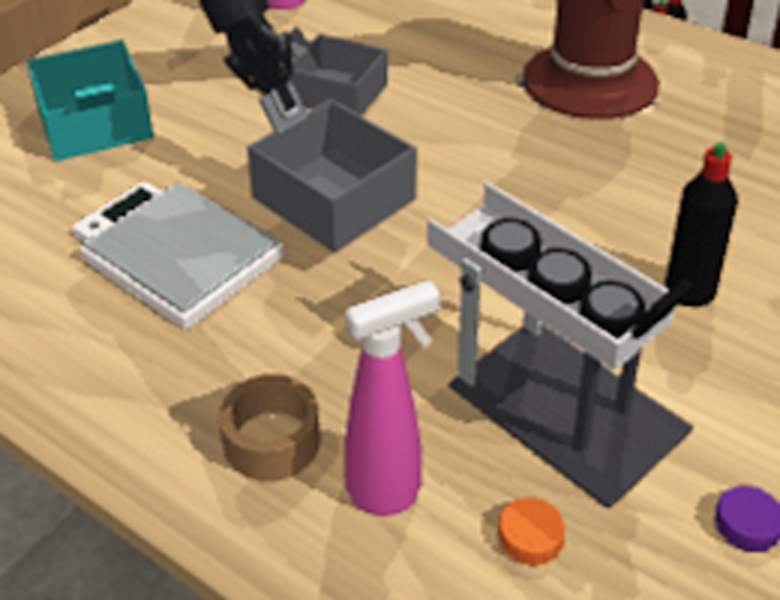

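The picture shows the bin held level at crop (333,175), with the tray and caps untouched. Continuing to the dock.

Call:
{"op": "step_arm", "data": {"plan": "0.28 -0.85 0.76 0 0.004 0.006 0; 0.27 -0.85 0.76 0 0.004 0.006 0; 0.26 -0.86 0.76 0 0.004 0.006 0; 0.25 -0.86 0.76 0 0.004 0.006 0; 0.24 -0.86 0.77 0 0.004 0.006 0; 0 -1.1 1.3 0 0 0 0; 0 -1.1 1.3 0 0 0 0; 0 -1.1 1.3 0 0 0 0; 0 -1.1 1.3 0 0 0 0; 0 -1.1 1.3 0 0 0 0"}}

```text
clock: 7.85
tool_pos: [497.2, -143.6, 247.8]
tool_rot: [-2.534, -0.002, -0.173]
force: [0.1, 0.4, -1.7]
opening: 9.1
gripper_force: 68.8
```

```bash
cat > bin.py <<'E'
from mv import *
np.set_printoptions(suppress=True,precision=2)
A,s=now();G=np.load('G.npy');B=A@np.linalg.inv(G);print('bin',B[:3,3],Ro.from_matrix(B[:3,:3]).as_euler('xyz'),s['force'],s['opening'],s['clock'])
E
python3 - <<'E'
from bin import *
D=M(w(STAND,(0,-100,0)),(0,0,STAND[2]))@G;rows(A,D,5)
E
```

```text
bin [530.09  33.58  18.3 ] [ 0.   -0.   -0.18] [ 0.09  0.38 -1.72] 9.096736974238183 7.85
5 rows of [ 0.02 -0.58  0.85] [-0.  0.  0.] mid [ 501. -125.  241.]
```

Call:
{"op": "step_arm", "data": {"plan": "0 -0.6 0.85 0 0 0 0; 0 -0.6 0.85 0 0 0 0; 0 -0.6 0.85 0 0 0 0; 0 -0.4 0.4 0 0 0 0; 0 0 0 0 0 0 0; 0 0 0 0 0 0 0; 0 0 0 0 0 0 0; 0 0 0 0 0 0 0; 0 0 0 0 0 0 0; 0 0 0 0 0 0 0"}}

```text
clock: 9.1
tool_pos: [503.0, -110.4, 236.5]
tool_rot: [-2.534, -0.002, -0.173]
force: [0.6, -0.2, -1.9]
opening: 9.0
gripper_force: 68.8
```

```bash
python3 - <<'E'
from bin import *
D=M(w(STAND,(0,-100,-0.5)),(0,0,STAND[2]))@G;rows(A,D,5)
E
```

```text
bin [536.02  66.69   6.95] [ 0.   -0.   -0.18] [ 0.59 -0.19 -1.86] 9.037325490621042 9.1
5 rows of [ 0.02 -0.16  0.29] [-0.  0.  0.] mid [ 504. -105.  234.]
```

Call:
{"op": "step_arm", "data": {"plan": "0 -0.16 0.3 0 0 0 0; 0 -0.16 0.3 0 0 0 0; 0 -0.16 0.3 0 0 0 0; 0 -0.16 0.3 0 0 0 0; 0 -0.16 0.3 0 0 0 0; 0 0 0 0 0 0 0; 0 0 0 0 0 0 0; 0 0 0 0 0 0 0; 0 0 0 0 0 0 0; 0 0 0 0 0 0 0"}}

```text
clock: 10.35
tool_pos: [505.6, -96.0, 229.5]
tool_rot: [-2.534, -0.003, -0.174]
force: [-1.8, -2.8, 5.0]
opening: 9.0
gripper_force: 70.1
```

```bash
python3 - <<'E'
from bin import *
D=M(w(STAND,(0,-100,-0.5)),(0,0,STAND[2]))@G;rows(A,D,5)
E
```

```text
bin [538.94  81.31   0.13] [ 0.   -0.   -0.18] [-1.81 -2.78  5.02] 9.040103085055074 10.35
5 rows of [0.02 0.01 0.  ] [-0.  0.  0.] mid [506. -96. 229.]
```

Call:
{"op": "step_arm", "data": {"plan": "0 0 0 0 0 0 5; 0 0 0 0 0 0 5; 0 0 0 0 0 0 5; 0 0 0 0 0 0 5; 0 0 -0.5 0 0 0 5; 0 0 -1.5 0 0 0 5; 0 0 -2.5 0 0 0 5; 0 0 -3 0 0 0 5; 0 0 -3 0 0 0 5; 0 0 -3 0 0 0 5"}}

```text
clock: 11.6
tool_pos: [491.6, -172.7, 341.4]
tool_rot: [-2.535, -0.003, -0.175]
force: [-0.8, -0.3, -0.1]
opening: 50.2
gripper_force: 0.0
```

```bash
cat >> mv.py <<'E'
H=np.array([182,61.])
def traygrasp(a=0,back=0):
    "tool pose pinching the handle at tray angle a"
    S=M((STAND[0],STAND[1],150),(0,0,STAND[2]))
    T=M((0,0,0),(-(np.pi-np.radians(20)),0,np.pi));T[:3,3]=np.array([0,*H])-(155+back)*T[:3,2]
    return S@M((0,0,0),(a,0,0))@T
E
python3 - <<'E'
from mv import *
A,s=now();print(A[:3,3].round(),s['opening'])
B=M((480,100,500),(np.pi,0,1.35));straight(A,B,10);C=traygrasp(0,100);print(C.round(2));straight(B,C,10)
E
```

```text
[ 492. -173.  341.] 50.15135583313519
-0.58 -3.09 0.21 -0.048 -0.046 -0.147; -0.12 -3.15 0.08 -0.048 -0.046 -0.147; 0.35 -3.14 -0.08 -0.048 -0.046 -0.147; 0.80 -3.04 -0.25 -0.048 -0.046 -0.147; 1.22 -2.88 -0.44 -0.048 -0.046 -0.147; 1.60 -2.64 -0.64 -0.048 -0.046 -0.147; 1.93 -2.35 -0.84 -0.048 -0.046 -0.147; 2.21 -2.00 -1.04 -0.048 -0.046 -0.147; 2.42 -1.60 -1.24 -0.048 -0.046 -0.147; 2.57 -1.17 -1.42 -0.048 -0.046 -0.147
[[-9.8000e-01  1.7000e-01 -6.0000e-02  6.0620e+02]
 [ 1.8000e-01  9.2000e-01 -3.4000e-01  4.4387e+02]
 [ 0.0000e+00 -3.4000e-01 -9.4000e-01  4.5062e+02]
 [ 0.0000e+00  0.0000e+00  0.0000e+00  1.0000e+00]]
3.63 0.48 0.49 0.027 -0.028 -0.159; 3.52 1.06 0.37 0.027 -0.028 -0.159; 3.32 1.62 0.24 0.027 -0.028 -0.159; 3.02 2.13 0.10 0.027 -0.028 -0.159; 2.65 2.58 -0.04 0.027 -0.028 -0.159; 2.20 2.96 -0.19 0.027 -0.028 -0.159; 1.70 3.27 -0.33 0.027 -0.028 -0.159; 1.15 3.48 -0.46 0.027 -0.028 -0.159; 0.56 3.61 -0.58 0.027 -0.028 -0.159; -0.03 3.63 -0.68 0.027 -0.028 -0.159
```

Call:
{"op": "step_arm", "data": {"plan": "-0.6 -3.1 -0.3 -0.048 -0.046 -0.147 5; -0.1 -3.2 -0.2 -0.048 -0.046 -0.147 5; 0.3 -3.1 -0.2 -0.048 -0.046 -0.147 5; 0.8 -3 -0.2 -0.048 -0.046 -0.147 5; 1.2 -2.9 -0.4 -0.048 -0.046 -0.147 5; 1.6 -2.6 -0.6 -0.048 -0.046 -0.147 5; 1.9 -2.4 -0.8 -0.048 -0.046 -0.147 5; 2.2 -2 -1 -0.048 -0.046 -0.147 5; 2.4 -1.6 -1.2 -0.048 -0.046 -0.147 5; 2.6 -1.2 -1.4 -0.048 -0.046 -0.147 5"}}

```text
clock: 12.85
tool_pos: [478.2, 96.2, 505.0]
tool_rot: [3.14, -0.001, 1.35]
force: [0.3, -0.1, 0.2]
opening: 50.1
gripper_force: 0.0
```

Call:
{"op": "step_arm", "data": {"plan": "3.6 0.5 0.5 0.027 -0.028 -0.159 5; 3.5 1.1 0.4 0.027 -0.028 -0.159 5; 3.3 1.6 0.2 0.027 -0.028 -0.159 5; 3 2.1 0.1 0.027 -0.028 -0.159 5; 2.7 2.6 0 0.027 -0.028 -0.159 5; 2.2 3 -0.2 0.027 -0.028 -0.159 5; 1.7 3.3 -0.3 0.027 -0.028 -0.159 5; 1.2 3.5 -0.5 0.027 -0.028 -0.159 5; 0.6 3.6 -0.6 0.027 -0.028 -0.159 5; 0 3.6 -0.7 0.027 -0.028 -0.159 5"}}

```text
clock: 14.1
tool_pos: [606.6, 440.5, 456.5]
tool_rot: [-2.794, 0.0, 2.958]
force: [0.5, 1.0, 1.0]
opening: 49.9
gripper_force: 0.0
```

```bash
python3 - <<'E'
from mv import *; from rig import arm; import cv2,pickle
np.set_printoptions(suppress=True,precision=2)
for i in range(4): d=arm.get_image("wrist")
A,s=now();print(A.round(2),s['q'].round(2),s['clock'])
pickle.dump(d,open('w3.pkl','wb'));cv2.imwrite("pics/w3.png",d["img"][:,:,::-1])
rows(A,traygrasp(0,40),5);rows(A,traygrasp(0,0),10)
from fit import proj
TT={'w':d['T']};KK={'w':(d['fx'],d['fy'],d['cx'],d['cy'])}
for P in((25,188,228),(-25,188,228),(45,170,185),(-45,170,185),(45,-70,185),(-45,-70,185)):print(P,proj('w',w(STAND,P),TT,KK))
E
```

```text
[[ -0.98   0.18  -0.06 606.13]
 [  0.19   0.92  -0.33 440.18]
 [ -0.    -0.34  -0.94 455.18]
 [  0.     0.     0.     1.  ]] [-0.75  0.85  0.16  0.84  0.12  1.72  0.75] 14.3
5 rows of [0.01 0.1  1.26] [ 0. -0. -0.] mid [605. 434. 431.]
10 rows of [0.01 0.05 1.03] [ 0. -0. -0.] mid [603. 425. 406.]
(25, 188, 228) [327.77 252.13]
(-25, 188, 228) [327.69 182.12]
(45, 170, 185) [324.26 248.43]
(-45, 170, 185) [323.76 140.86]
(45, -70, 185) [113.86 215.73]
(-45, -70, 185) [ 95.81 130.64]
```

View pics/w3.png

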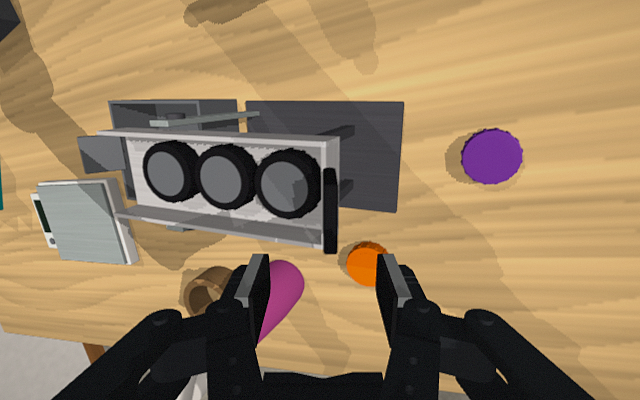

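The picture shows the handle top edge from (330,168) to (330,252), where I predicted u of about 328. The lip corners at (113,212) and (97,132) are also as predicted, and the bin is under the lip at (170,120). Now approaching the handle.

Call:
{"op": "step_arm", "data": {"plan": "0 0.1 1.5 0 0 0 5; 0 0.1 1.5 0 0 0 5; 0 0.1 1.5 0 0 0 5; 0 0.1 1.5 0 0 0 5; 0 0.1 1.5 0 0 0 5; 0 0 1.2 0 0 0 5; 0 0 0.8 0 0 0 5; 0 0 0.5 0 0 0 5; 0 0 0.3 0 0 0 5; 0 0 0 0 0 0 5"}}

```text
clock: 15.55
tool_pos: [600.2, 411.1, 356.9]
tool_rot: [-2.796, -0.001, 2.956]
force: [0.4, 0.6, -0.9]
opening: 50.3
gripper_force: 0.0
```

```bash
python3 - <<'E'
from mv import *
A,s=now();print(A[:3,3],s['force'].round(1));rows(A,traygrasp(0,0),3)
E
```

```text
[600.18183959 411.08362795 356.9304373 ] [ 0.4  0.6 -0.9]
3 rows of [-0.002 -0.024  0.019] [ 0.0011 -0.0009 -0.0018] mid [600. 411. 357.]
```

Call:
{"op": "step_arm", "data": {"plan": "0 0 0 0 0 0 0; 0 0 0 0 0 0 0; 0 0 0 0 0 0 0; 0 0 0 0 0 0 0; 0 0 0 0 0 0 0; 0 0 0 0 0 0 0; 0 0 0 0 0 0 0; 0 0 0 0 0 0 0; 0 0 0 0 0 0 0; 0 0 0 0 0 0 0", "squeeze": 70}}

```text
clock: 16.8
tool_pos: [600.2, 411.9, 357.3]
tool_rot: [-2.799, 0.0, 2.957]
force: [3.4, 4.7, 0.1]
opening: 9.5
gripper_force: 69.4
```

```bash
python3 - <<'E'
from mv import *
A,s=now();np.save('T0.npy',A);print(A[:3,3],s['force'].round(1),s['opening']);S=M((STAND[0],STAND[1],150),(0,0,STAND[2]))
R=lambda a:S@M((0,0,0),(a,0,0))@np.linalg.inv(S)
for a in(10,45,):rows(A,R(np.radians(a))@A,a//2 if a<45 else 20)
E
```

```text
[600.18600333 411.93714254 357.30996067] [3.4 4.7 0.1] 9.47165055982699
5 rows of [-0.004 -0.969 -0.518] [-0.0349  0.0002 -0.    ] mid [597. 397. 373.]
20 rows of [-0.004 -1.091 -0.58 ] [-0.0393  0.0002 -0.    ] mid [583. 316. 432.]
```

Call:
{"op": "step_arm", "data": {"plan": "0 -1.09 -0.58 -0.0393 0 0 0; 0 -1.09 -0.58 -0.0393 0 0 0; 0 -1.09 -0.58 -0.0393 0 0 0; 0 -1.09 -0.58 -0.0393 0 0 0; 0 -1.09 -0.58 -0.0393 0 0 0; 0 -1.09 -0.58 -0.0393 0 0 0; 0 -1.09 -0.58 -0.0393 0 0 0; 0 -1.09 -0.58 -0.0393 0 0 0; 0 -1.09 -0.58 -0.0393 0 0 0; 0 -1.09 -0.58 -0.0393 0 0 0"}}

```text
clock: 18.05
tool_pos: [582.3, 315.3, 432.2]
tool_rot: [3.091, 0.0, 2.955]
force: [4.3, 3.9, -1.7]
opening: 8.8
gripper_force: 68.8
```

```bash
cat > tray.py <<'E'
from mv import *
np.set_printoptions(suppress=True,precision=2)
A,s=now();T0=np.load('T0.npy');S=M((STAND[0],STAND[1],150),(0,0,STAND[2]))
R=lambda a:S@M((0,0,0),(a,0,0))@np.linalg.inv(S)
def ang(): 
    D=np.linalg.inv(S)@A;D0=np.linalg.inv(S)@T0
    return np.degrees(np.arctan2(D[2,3],D[1,3])-np.arctan2(D0[2,3],D0[1,3])),np.hypot(D[1,3],D[2,3])-np.hypot(D0[1,3],D0[2,3]),np.degrees(Ro.from_matrix(D[:3,:3]@D0[:3,:3].T).as_rotvec())
print(ang(),s['force'],s['torque'],s['opening'],s['clock'])
E
python3 - <<'E'
from tray import *
rows(A,R(np.radians(45))@T0,10)
E
```

```text
(np.float64(22.654326118128246), np.float64(-0.31382869184466244), array([22.57, -0.1 , -0.07])) [ 4.3   3.88 -1.71] [ 1.01 -0.55  0.17] 8.827262002111643 18.05
10 rows of [-0.01 -1.08 -0.58] [-0.04  0.   -0.  ] mid [572. 259. 454.]
```

Call:
{"op": "step_arm", "data": {"plan": "0 -1.09 -0.58 -0.0393 0 0 0; 0 -1.09 -0.58 -0.0393 0 0 0; 0 -1.09 -0.58 -0.0393 0 0 0; 0 -1.09 -0.58 -0.0393 0 0 0; 0 -1.09 -0.58 -0.0393 0 0 0; 0 -1.09 -0.58 -0.0393 0 0 0; 0 -1.09 -0.58 -0.0393 0 0 0; 0 -1.09 -0.58 -0.0393 0 0 0; 0 -1.09 -0.58 -0.0393 0 0 0; 0 -1.09 -0.58 -0.0393 0 0 0"}}

```text
clock: 19.3
tool_pos: [560.6, 198.4, 463.3]
tool_rot: [2.699, -0.001, 2.954]
force: [5.5, 4.2, -6.1]
opening: 9.1
gripper_force: 68.3
```

Call:
{"op": "step_arm", "data": {"plan": "0 0 0 0 0 0 0; 0 0 0 0 0 0 0; 0 0 0 0 0 0 0; 0 0 0 0 0 0 0; 0 0 0 0 0 0 0; 0 0 0 0 0 0 0; 0 0 0 0 0 0 0; 0 0 0 0 0 0 0; 0 0 0 0 0 0 0; 0 0 0 0 0 0 0"}}

```text
clock: 20.55
tool_pos: [560.7, 198.8, 463.3]
tool_rot: [2.701, -0.001, 2.954]
force: [5.5, 2.6, -4.8]
opening: 8.9
gripper_force: 69.0
```

```bash
python3 - <<'E'
from tray import *; from rig import arm; import cv2
d=arm.get_image("scene")["img"];t=arm.get_image("top")["img"]
a=cv2.resize(d[150:310,260:460,::-1],None,fx=3,fy=3,interpolation=2);b=cv2.resize(t[130:243,180:380,::-1],(200,113))
cv2.imwrite("pics/s2.png",a);cv2.imwrite("pics/t2.png",cv2.resize(b,None,fx=3,fy=3,interpolation=2))
E
```

```text
(np.float64(45.1509608480452), np.float64(-0.7217846551841376), array([44.89, -0.21, -0.16])) [ 5.48  2.59 -4.83] [ 0.75 -0.83  0.07] 8.87265392211177 20.55
```

View pics/s2.png

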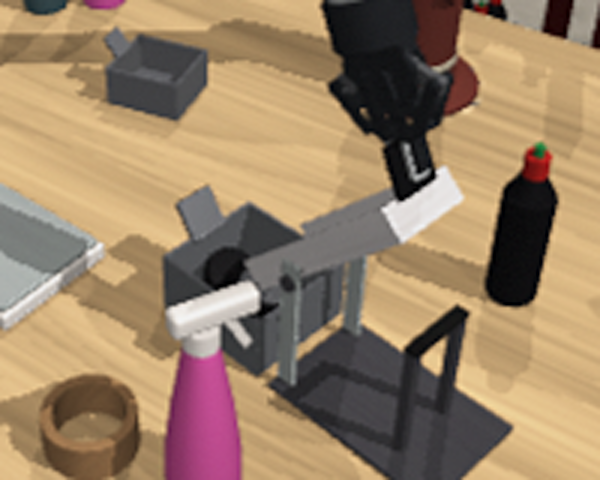

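The tray is at 45° and at least one black cap shows in the bin at crop (225,268). Lowering now.

```bash
python3 - <<'E'
from tray import *
rows(A,T0,20);
E
```

```text
(np.float64(45.1523851449684), np.float64(-0.7204365044120209), array([44.89, -0.21, -0.16])) [ 5.61  3.57 -5.43] [ 0.77 -0.86  0.12] 9.300840075692662 20.65
20 rows of [0.   1.07 0.62] [ 0.04 -0.   -0.  ] mid [582. 316. 432.]
```

Call:
{"op": "step_arm", "data": {"plan": "0 1.07 0.62 0.0393 0 0 0; 0 1.07 0.62 0.0393 0 0 0; 0 1.07 0.62 0.0393 0 0 0; 0 1.07 0.62 0.0393 0 0 0; 0 1.07 0.62 0.0393 0 0 0; 0 1.07 0.62 0.0393 0 0 0; 0 1.07 0.62 0.0393 0 0 0; 0 1.07 0.62 0.0393 0 0 0; 0 1.07 0.62 0.0393 0 0 0; 0 1.07 0.62 0.0393 0 0 0"}}

```text
clock: 21.9
tool_pos: [582.5, 316.6, 431.9]
tool_rot: [3.097, -0.0, 2.955]
force: [4.9, 2.1, -3.6]
opening: 9.3
gripper_force: 69.4
```

```bash
python3 - <<'E'
from tray import *
rows(A,T0,10);
E
```

```text
(np.float64(22.426696113103933), np.float64(-0.009603798195712443), array([22.21, -0.09, -0.09])) [ 4.87  2.14 -3.61] [ 1.14 -0.73  0.23] 9.339611676966125 21.9
10 rows of [0.   1.06 0.62] [ 0.04 -0.   -0.  ] mid [592. 368. 399.]
```

Call:
{"op": "step_arm", "data": {"plan": "0 1.06 0.62 0.039 0 0 0; 0 1.06 0.62 0.039 0 0 0; 0 1.06 0.62 0.039 0 0 0; 0 1.06 0.62 0.039 0 0 0; 0 1.06 0.62 0.039 0 0 0; 0 1.06 0.62 0.039 0 0 0; 0 1.06 0.62 0.039 0 0 0; 0 1.06 0.62 0.039 0 0 0; 0 0.9 0.53 0.034 0 0 0; 0 0 0 0 0 0 0"}}

```text
clock: 23.15
tool_pos: [598.4, 402.9, 367.5]
tool_rot: [-2.841, 0.001, 2.957]
force: [3.8, 3.8, 0.6]
opening: 9.0
gripper_force: 70.1
```

```bash
python3 - <<'E'
from tray import *
rows(A,T0,3);
E
```

```text
(np.float64(2.4997020031117168), np.float64(0.07663405538113466), array([ 2.44, -0.03,  0.01])) [3.8  3.78 0.58] [ 1.18 -0.69  0.26] 9.03383802929853 23.15
3 rows of [-0.    0.4   0.23] [ 0.01  0.   -0.  ] mid [599. 406. 364.]
```

Call:
{"op": "step_arm", "data": {"plan": "0 0.4 0.23 0.0142 0 0 0; 0 0.4 0.23 0.0142 0 0 0; 0 0.4 0.23 0.0142 0 0 0; 0 0 0 0 0 0 0; 0 0 0 0 0 0 0; 0 0 0 0 0 0 0; 0 0 0 0 0 0 0; 0 0 0 0 0 0 0; 0 0 0 0 0 0 0; 0 0 0 0 0 0 0"}}

```text
clock: 24.4
tool_pos: [600.1, 411.5, 358.1]
tool_rot: [-2.8, 0.001, 2.956]
force: [4.1, 4.7, 0.2]
opening: 8.7
gripper_force: 70.2
```

```bash
python3 - <<'E'
from tray import *
rows(A,T0,3)
from rig import arm; import cv2
from fit import proj,T,K
for i in range(2):
    d=arm.get_image("top")["img"];e=arm.get_image("scene")["img"]
o=cv2.imread("pics/top0.png")[:,:,::-1]; o2=cv2.imread("pics/scene0.png")[:,:,::-1]
from scipy import ndimage
for nm,im,c in(('top0',o,'t'),('top',d,'t'),('sc0',o2,'s'),('sc',e,'s')):
    for reg,pts in (('tray',[(38,-65,156),(38,150,156),(-38,150,156),(-38,-65,156)]),('binfloor',[(60,-165,15),(60,-80,15),(-60,-80,15),(-60,-165,15)])):
        m=np.zeros(im.shape[:2],np.uint8);cv2.fillPoly(m,[np.int32([proj(c,w(STAND,p)) for p in pts])],1)
        g=im.max(2)[m>0];print(nm,reg,len(g),'dark<40:',(g<40).sum(),'<60',(g<60).sum(),'median',np.median(g))
E
```

```text
(np.float64(0.16103634067016867), np.float64(0.16777662642795121), array([ 0.09, -0.02, -0.03])) [4.12 4.73 0.21] [ 1.27 -0.72  0.41] 8.749243720210774 24.4
3 rows of [-0.    0.02  0.02] [ 0.  0. -0.] mid [600. 412. 358.]
top0 tray 1385 dark<40: 5 <60 69 median 127.0
top0 binfloor 723 dark<40: 0 <60 0 median 172.0
top tray 1385 dark<40: 0 <60 0 median 207.0
top binfloor 723 dark<40: 141 <60 222 median 88.0
sc0 tray 1317 dark<40: 325 <60 366 median 117.0
sc0 binfloor 611 dark<40: 7 <60 13 median 223.0
sc tray 1317 dark<40: 0 <60 2 median 186.0
sc binfloor 611 dark<40: 125 <60 192 median 80.0
```

The tray is level and empty, and dark pixels show in the bin. Releasing the handle and backing off.

Call:
{"op": "step_arm", "data": {"plan": "0 0.02 0.02 0 0 0 5; 0 0.02 0.02 0 0 0 5; 0 0 0 0 0 0 5; 0 0 0 0 0 0 5; 0 0 -0.5 0 0 0 5; 0 0 -1.5 0 0 0 5; 0 0 -2.5 0 0 0 5; 0 0 -3 0 0 0 5; 0 0 -3 0 0 0 5; 0 0 -3 0 0 0 5"}}

```text
clock: 25.85
tool_pos: [608.4, 455.4, 486.1]
tool_rot: [-2.801, -0.0, 2.955]
force: [1.4, 0.4, 0.5]
opening: 49.8
gripper_force: 0.0
```

```bash
python3 - <<'E'
from mv import *
A,s=now();print(A[:3,3],s['opening'],s['force'])
B=M((480,100,500),(np.pi,0,1.35));straight(A,B,10)
b=(538.9,81.3,-.1815);C=bingrasp(b,0,90);print(C[:3,3]);straight(B,C,10)
E
```

```text
[608.40670386 455.39072212 486.12505384] 49.84290732501806 [1.40857197 0.39611688 0.52862626]
0.60 -3.56 1.12 -0.026 0.027 0.159; 0.00 -3.64 1.03 -0.026 0.027 0.159; -0.60 -3.62 0.93 -0.026 0.027 0.159; -1.19 -3.50 0.81 -0.026 0.027 0.159; -1.75 -3.28 0.68 -0.026 0.027 0.159; -2.27 -2.98 0.54 -0.026 0.027 0.159; -2.72 -2.59 0.40 -0.026 0.027 0.159; -3.11 -2.14 0.25 -0.026 0.027 0.159; -3.41 -1.62 0.11 -0.026 0.027 0.159; -3.63 -1.06 -0.02 -0.026 0.027 0.159
[ 497.6498421  -143.47246463  299.69225085]
-2.34 0.71 2.00 0.049 0.047 0.148; -2.29 1.14 1.85 0.049 0.047 0.148; -2.17 1.56 1.68 0.049 0.047 0.148; -1.99 1.94 1.50 0.049 0.047 0.148; -1.74 2.29 1.31 0.049 0.047 0.148; -1.43 2.58 1.11 0.049 0.047 0.148; -1.08 2.82 0.92 0.049 0.047 0.148; -0.69 2.99 0.74 0.049 0.047 0.148; -0.27 3.09 0.57 0.049 0.047 0.148; 0.17 3.13 0.42 0.049 0.047 0.148
```

Call:
{"op": "step_arm", "data": {"plan": "0.6 -3.6 1.1 -0.026 0.027 0.159 5; 0 -3.6 1 -0.026 0.027 0.159 5; -0.6 -3.6 0.9 -0.026 0.027 0.159 5; -1.2 -3.5 0.8 -0.026 0.027 0.159 5; -1.8 -3.3 0.7 -0.026 0.027 0.159 5; -2.3 -3 0.5 -0.026 0.027 0.159 5; -2.7 -2.6 0.4 -0.026 0.027 0.159 5; -3.1 -2.1 0.3 -0.026 0.027 0.159 5; -3.4 -1.6 0.1 -0.026 0.027 0.159 5; -3.6 -1.1 0 -0.026 0.027 0.159 5"}}

```text
clock: 27.1
tool_pos: [480.0, 98.8, 500.5]
tool_rot: [3.141, 0.004, 1.344]
force: [0.6, -0.9, 0.2]
opening: 50.2
gripper_force: 0.0
```

Call:
{"op": "step_arm", "data": {"plan": "-2.3 0.7 2 0.049 0.047 0.148 5; -2.3 1.1 1.9 0.049 0.047 0.148 5; -2.2 1.6 1.7 0.049 0.047 0.148 5; -2 1.9 1.5 0.049 0.047 0.148 5; -1.7 2.3 1.3 0.049 0.047 0.148 5; -1.4 2.6 1.1 0.049 0.047 0.148 5; -1.1 2.8 0.9 0.049 0.047 0.148 5; -0.7 3 0.7 0.049 0.047 0.148 5; -0.3 3.1 0.6 0.049 0.047 0.148 5; 0.2 3.1 0.4 0.049 0.047 0.148 5"}}

```text
clock: 28.35
tool_pos: [497.6, -144.4, 300.1]
tool_rot: [-2.529, 0.002, -0.187]
force: [-0.5, -0.7, -0.2]
opening: 50.0
gripper_force: 0.0
```

```bash
python3 - <<'E'
from mv import *; from rig import arm; import cv2,pickle
from fit import proj
np.set_printoptions(suppress=True,precision=3)
for i in range(4): d=arm.get_image("wrist")
pickle.dump(d,open('w4.pkl','wb'));cv2.imwrite('pics/w4.png',d['img'][:,:,::-1])
A,s=now();print(A[:3,3],s['clock']);b=(538.9,81.3,-.1815);rows(A,bingrasp(b),8)
rows(A,M((b[0],b[1],0),(0,0,b[2]))@np.load('G.npy'),8)
TT={'w':d['T']};KK={'w':(d['fx'],d['fy'],d['cx'],d['cy'])}
# bin-plane rectified view at cap-top height, coarse ascii
src=np.float32([proj('w',w(b,p),TT,KK) for p in((70,75,22),(70,-75,22),(-70,-75,22),(-70,75,22))])
H=cv2.getPerspectiveTransform(src,np.float32([[0,0],[50,0],[50,24],[0,24]]))
r=cv2.warpPerspective(d['img'],H,(50,24)).max(2)
print('\n'.join(''.join(' .:-=+*#%@'[9-min(9,v//20)] for v in x) for x in r))
for P in((70,75,80),(70,-75,80),(-70,-75,80),(-70,75,80),(25,-99.5,115),(-25,-99.5,115)):print(P,proj('w',w(b,P),TT,KK).round())
E
```

```text
[ 497.345 -143.537  300.564] 28.55
8 rows of [0.004 0.005 1.135] [-0.  0. -0.] mid [ 502. -118.  263.]
8 rows of [-0.012  0.009  1.075] [-0.001  0.    -0.001] mid [ 501. -119.  265.]
##-:-------=-=========++++++++********************
+++++++++++++++++++++=:::::::::::----*************
********+++++++++++++++++++++++++++--*************
********++++++++++++++++++++*++++++--*************
********+++++++++++++++++++++++++++--*************
********+++++++++++++++++++++++++++::*************
********+++++++++++++++++++++++++++::*************
********+++++++++++++++++++**++++++-:*************
@@@@@@@@@@%*++++++*@@@@@@@@@@%++#@@-:*************
%@%%%@%@%%@@@@%++*%@@%@@%@%@@%%@@@@-:*************
++#%@%@%%@@@@@@%+#**@%%%@%%%@%@@%@@-:*************
+++++*%@@%@@@@@%@***%@@%%%%%%%%@%@*****#**********
+++++++%%%%@@%@@@%**%%%%%%%%%%%@%@*****#**********
+++++++*%@%@@@@@@%**%%%%%%%%%%%@@%****************
+++++++*%@%@@@@@@***%@%%%%%%%%%@%#-====+**********
+++++++#@@%@@@@@@***@%@%%%%%%%@@@#-====+**********
++++++#@@%@@@@@****#@%%%@@%%%@%%%#-====+**********
+++++%@%%@@@@@*+*#*%@@@@@@%@@%%%%#-====+**********
*-+%@@@@@@%++++++%@%@%%@%@@@=:-%%#-====+**********
@@%@@@@#*+++++++++##%#*+++++++++*#-====+**********
%#*******+++++++++++++++++++++++++-====+**********
********+++++++++++++++++++++++++*-====+**********
**********************************-====+**********
**********************************-====+**********
(70, 75, 80) [190. 102.]
(70, -75, 80) [321. 106.]
(-70, -75, 80) [322. 284.]
(-70, 75, 80) [207. 240.]
(25, -99.5, 115) [322. 186.]
(-25, -99.5, 115) [322. 259.]
```

```bash
python3 - <<'E'
import pickle,numpy as np,cv2
g=pickle.load(open('w4.pkl','rb'))['img'].max(2)
print('row150',g[150,295:335]);print('row225',g[225,295:340]);print('col319',g[165:275:2,319])
print('col 250',g[92:116,250])
E
```

```text
row150 [ 20  18  17  15  15  16  13  18  53  81  86  84  81  82  81  83  83  86
  84  83  84  81  99 137 153 153 155 126  77  71  69  67  69  67  70  70
  66  70  69  69]
row225 [ 83  85  82  85  82  82  86  82  83  83  81  83  83  84  84  81  81  82
  80  81 114 137 123 120 117 116 114 115 112 108 110 107 109 100  85  73
  63  73  72  72  71  74  73  75  71]
col319 [145 150 131  60  60  63  62  62  62  65  62  91 115 117 117 118 118 116
 117 116 116 118 116 115 116 114 118 116 114 114 117 117 116 116 116 117
 115 116 114 114 116 117 114 113 113 112 117 100  96  88  84  83  83  79
  78]
col 250 [159 158 159 161 160 157 156 158 165 121  62  61  71  92  93  93  95  87
  73  65  68  70  68  65]
```

The grip edges are at rows 187 and 259 as predicted, so the bin has not moved. Grasping it again.

Call:
{"op": "step_arm", "data": {"plan": "0 0 1.7 0 0 0 5; 0 0 1.7 0 0 0 5; 0 0 1.7 0 0 0 5; 0 0 1.5 0 0 0 5; 0 0 1.5 0 0 0 5; 0 0 1.2 0 0 0 5; 0 0 0.9 0 0 0 5; 0 0 0.6 0 0 0 5; 0 0 0 0 0 0 5; 0 0 0 0 0 0 5"}}

```text
clock: 29.8
tool_pos: [508.4, -83.1, 212.1]
tool_rot: [-2.531, 0.001, -0.184]
force: [-0.0, 0.0, 0.7]
opening: 50.1
gripper_force: 0.0
```

Call:
{"op": "step_arm", "data": {"plan": "0 0 0 0 0 0 0; 0 0 0 0 0 0 0; 0 0 0 0 0 0 0; 0 0 0 0 0 0 0; 0 0 0 0 0 0 0; 0 0 0 0 0 0 0; 0 0 0 0 0 0 0; 0 0 0 0 0 0 0; 0 0 0 0 0 0 0; 0 0 0 0 0 0 0", "squeeze": 80}}

```text
clock: 31.05
tool_pos: [508.4, -84.0, 212.8]
tool_rot: [-2.532, -0.0, -0.185]
force: [-1.8, -2.6, 5.1]
opening: 8.8
gripper_force: 87.4
```

```bash
python3 - <<'E'
from mv import *
np.set_printoptions(suppress=True,precision=2)
A,s=now();b=(538.9,81.3,-.1815);Gn=np.linalg.inv(M((b[0],b[1],0),(0,0,b[2])))@A
print((np.linalg.inv(np.load('G.npy'))@Gn),s['force'],s['opening'],s['clock']);np.save('G.npy',Gn)
P=M((*w(b,(0,-140,0))[:2],40),(0,0,b[2]))@Gn
L=M((*w(b,(0,-5,0))[:2],10),(0,0,b[2]))@Gn;rows(A,L,3);rows(L,P,7)
sc=SCALE;Q=M((560,-170,90),(0,0,-.1))@Gn;straight(P,Q,7)
Q2=M((sc[0],sc[1],45),(0,0,sc[2]))@Gn;straight(Q,Q2,8);print(Q2[:3,3])
E
```

```text
[[ 1.   -0.01  0.    1.14]
 [ 0.01  1.   -0.   -0.17]
 [-0.    0.    1.   20.64]
 [ 0.    0.    0.    1.  ]] [-1.79 -2.58  5.09] 8.802128294547591 31.05
3 rows of [ 0.   -0.05 -0.37] [ 0. -0. -0.] mid [508. -86. 216.]
7 rows of [ 0.01  1.34 -1.46] [ 0. -0. -0.] mid [ 497. -146.  236.]
1.15 0.79 -1.42 0.000 -0.007 -0.010; 1.13 0.80 -1.43 0.000 -0.007 -0.010; 1.11 0.81 -1.44 0.000 -0.007 -0.010; 1.09 0.82 -1.45 0.000 -0.007 -0.010; 1.08 0.83 -1.45 0.000 -0.007 -0.010; 1.06 0.84 -1.46 0.000 -0.007 -0.010; 1.04 0.85 -1.47 0.000 -0.007 -0.010
1.18 0.74 0.17 0.000 -0.003 -0.004; 1.18 0.74 0.17 0.000 -0.003 -0.004; 1.18 0.75 0.17 0.000 -0.003 -0.004; 1.18 0.75 0.16 0.000 -0.003 -0.004; 1.17 0.76 0.16 0.000 -0.003 -0.004; 1.17 0.76 0.16 0.000 -0.003 -0.004; 1.17 0.76 0.15 0.000 -0.003 -0.004; 1.17 0.77 0.15 0.000 -0.003 -0.004
[ 633.13 -387.2   257.8 ]
```

I went about 2 cm deeper than intended because I read 8 rows as 10. There is no harmful force, but I'll regrip at the proper depth.

Call:
{"op": "step_arm", "data": {"plan": "0 0 0 0 0 0 5; 0 0 0 0 0 0 5; 0 0 0 0 0 0 5; 0 0 -0.6 0 0 0 5; 0 0 -0.6 0 0 0 5; 0 0 -0.6 0 0 0 5; 0 0 0 0 0 0 5; 0 0 0 0 0 0 5; 0 0 0 0 0 0 0; 0 0 0 0 0 0 0"}}

```text
clock: 32.3
tool_pos: [506.4, -92.7, 226.3]
tool_rot: [-2.531, 0.002, -0.183]
force: [0.6, -0.4, 0.6]
opening: 14.2
gripper_force: 0.0
```

Call:
{"op": "step_arm", "data": {"plan": "0 0 0 0 0 0 0; 0 0 0 0 0 0 0; 0 0 0 0 0 0 0; 0 0 0 0 0 0 0; 0 0 0 0 0 0 0; 0 0 0 0 0 0 0; 0 0 0 0 0 0 0; 0 0 0 0 0 0 0; 0 0 0 0 0 0 0; 0 0 0 0 0 0 0"}}

```text
clock: 33.55
tool_pos: [506.5, -92.4, 226.7]
tool_rot: [-2.529, 0.002, -0.183]
force: [-0.1, 3.9, 5.2]
opening: 9.0
gripper_force: 78.2
```

```bash
python3 - <<'E'
from mv import *
np.set_printoptions(suppress=True,precision=2)
A,s=now();b=(538.9,81.3,-.1815);Gn=np.linalg.inv(M((b[0],b[1],0),(0,0,b[2])))@A
C=bingrasp(b);print((np.linalg.inv(C)@A)[:3,3],s['force'],s['opening'],s['gripper_force'],s['clock']);np.save('G.npy',Gn)
P=M((*w(b,(0,-140,0))[:2],40),(0,0,b[2]))@Gn
L=M((*w(b,(0,-5,0))[:2],10),(0,0,b[2]))@Gn;rows(A,L,3);rows(L,P,7)
E
```

```text
[-0.52 -0.58 -0.51] [-0.14  3.86  5.16] 8.995047780392273 78.21229219436646 33.55
3 rows of [-0.   -0.06 -0.37] [ 0. -0.  0.] mid [506. -94. 230.]
7 rows of [ 0.    1.33 -1.46] [ 0. -0.  0.] mid [ 495. -154.  250.]
```

Call:
{"op": "step_arm", "data": {"plan": "0 -0.06 -0.37 0 0 0 0; 0 -0.06 -0.37 0 0 0 0; 0 -0.06 -0.37 0 0 0 0; 0 1.33 -1.46 0 0 0 0; 0 1.33 -1.46 0 0 0 0; 0 1.33 -1.46 0 0 0 0; 0 1.33 -1.46 0 0 0 0; 0 1.33 -1.46 0 0 0 0; 0 1.33 -1.46 0 0 0 0; 0 1.33 -1.46 0 0 0 0"}}

```text
clock: 34.8
tool_pos: [480.7, -231.6, 267.2]
tool_rot: [-2.531, 0.002, -0.184]
force: [-0.2, -0.5, -2.8]
opening: 9.0
gripper_force: 78.0
```

```bash
python3 - <<'E'
from bin import *
from rig import arm; import cv2
from fit import proj,T,K
sc=SCALE;Q=M((570,-165,90),(0,0,-.1))@G;straight(A,Q,8)
Q2=M((sc[0],sc[1],50),(0,0,sc[2]))@G;straight(Q,Q2,8)
for i in range(3):d=arm.get_image("top")
A,s=now();B=A@np.linalg.inv(G);print(B[:3,3],s['force'])
b=(B[0,3],B[1,3],np.arctan2(B[1,0],B[0,0]));z=B[2,3]+24
src=np.float32([proj('t',w(b,p)) for p in((70,75,z),(70,-75,z),(-70,-75,z),(-70,75,z))])
H=cv2.getPerspectiveTransform(src,np.float32([[0,0],[60,0],[60,28],[0,28]]))
r=cv2.warpPerspective(d['img'],H,(60,28),flags=cv2.INTER_LINEAR).max(2)
print('\n'.join(''.join(' .:-=+*#%@'[9-min(9,v//13)] for v in x) for x in r))
E
```

```text
bin [513.19 -58.28  40.15] [-0.   -0.   -0.18] [-0.23 -0.49 -2.81] 8.984895042485535 34.8
1.12 0.61 -1.19 0.000 -0.006 -0.008; 1.11 0.62 -1.19 0.000 -0.006 -0.008; 1.10 0.63 -1.20 0.000 -0.006 -0.008; 1.08 0.64 -1.21 0.000 -0.006 -0.008; 1.07 0.65 -1.21 0.000 -0.006 -0.008; 1.06 0.65 -1.22 0.000 -0.006 -0.008; 1.05 0.66 -1.22 0.000 -0.006 -0.008; 1.03 0.67 -1.23 0.000 -0.006 -0.008
1.07 0.76 0.07 -0.000 -0.003 -0.004; 1.07 0.77 0.07 -0.000 -0.003 -0.004; 1.07 0.77 0.07 -0.000 -0.003 -0.004; 1.06 0.78 0.06 -0.000 -0.003 -0.004; 1.06 0.78 0.06 -0.000 -0.003 -0.004; 1.06 0.78 0.06 -0.000 -0.003 -0.004; 1.05 0.79 0.05 -0.000 -0.003 -0.004; 1.05 0.79 0.05 -0.000 -0.003 -0.004
[513.63 -58.75  40.01] [ 0.18  0.16 -3.36]
 .:-========================----------------===============-
 .:-------------------------:::............:::::::::::::::::
 .:---::::::::::::::::::::::..                ..............
 .:---::::::::::::::::::::::..                            ..
 .:---::::::::::::::::::::::...                           ..
 .:--::::::-------:::::::::::::.....                      ..
 .:-------=
[... 630 characters left out ...]
......:::-----::::::---------
  :---=++**++++++++*****+=-:.........::----:::::::::::::----
  :-----==++++**+++======-::........::---:::::::::::::::::::
  :---::----------------::.........::--::........:::::::::::
  :--:::::::::::::::::::...........::-::..............::::::
  .--::::::::::::::::::..      ...::::....................::
  .--:::::::::::::::::..       ..::::.......................
  :--::::::::::::::::..        .::::..   ...................
  :--::::::::::::::::.        ..:::.         ...............
  .::::::::::::::::..         .:::.               ..........
  .::::::::::::::::..        .:::.                    ......
   ......:............      ..::..                         .
```

Call:
{"op": "step_arm", "data": {"plan": "1.1 0.6 -1.2 0 -0.006 -0.008 0; 1.1 0.6 -1.2 0 -0.006 -0.008 0; 1.1 0.6 -1.2 0 -0.006 -0.008 0; 1.1 0.6 -1.2 0 -0.006 -0.008 0; 1.1 0.6 -1.2 0 -0.006 -0.008 0; 1.1 0.7 -1.2 0 -0.006 -0.008 0; 1 0.7 -1.2 0 -0.006 -0.008 0; 1 0.7 -1.2 0 -0.006 -0.008 0; 0 0 0 0 0 0 0; 0 0 0 0 0 0 0"}}

```text
clock: 36.2
tool_pos: [551.8, -337.7, 315.3]
tool_rot: [-2.528, 0.006, -0.103]
force: [-0.5, 0.1, -2.6]
opening: 8.9
gripper_force: 78.1
```

```bash
python3 - <<'E'
from bin import *
from fit import fit
c=[('t',(526,138),(82.5,95,28)),('t',(687,150),(82.5,-95,28)),('t',(681,289),(-82.5,-95,28)),('t',(516,275),(-82.5,95,28))]
print(fit(c,np.array([640,-220,-.06])))
sc=SCALE;Q2=M((sc[0],sc[1],40),(0,0,sc[2]))@G;straight(A,Q2,9)
E
```

```text
bin [ 569.23 -161.65   88.75] [ 0.   0.  -0.1] [-0.53  0.12 -2.64] 8.937231142432752 36.2
(array([ 642.8 , -219.99,   -0.06]), array([[ 0.06, -0.02],
       [-0.01,  0.17],
       [-0.23, -0.23],
       [ 0.18,  0.09]]))
0.96 0.76 0.12 -0.000 -0.002 -0.004; 0.96 0.76 0.12 -0.000 -0.002 -0.004; 0.95 0.77 0.12 -0.000 -0.002 -0.004; 0.95 0.77 0.11 -0.000 -0.002 -0.004; 0.95 0.77 0.11 -0.000 -0.002 -0.004; 0.95 0.78 0.11 -0.000 -0.002 -0.004; 0.94 0.78 0.11 -0.000 -0.002 -0.004; 0.94 0.78 0.11 -0.000 -0.002 -0.004; 0.94 0.79 0.10 -0.000 -0.002 -0.004
```

Call:
{"op": "step_arm", "data": {"plan": "0.95 0.77 0.11 0 -0.002 -0.004 0; 0.95 0.77 0.11 0 -0.002 -0.004 0; 0.95 0.77 0.11 0 -0.002 -0.004 0; 0.95 0.77 0.11 0 -0.002 -0.004 0; 0.95 0.77 0.11 0 -0.002 -0.004 0; 0.95 0.77 0.11 0 -0.002 -0.004 0; 0.95 0.77 0.11 0 -0.002 -0.004 0; 0.95 0.77 0.11 0 -0.002 -0.004 0; 0 0 0 0 0 0 0; 0 0 0 0 0 0 0"}}

```text
clock: 37.45
tool_pos: [623.3, -390.9, 273.2]
tool_rot: [-2.53, -0.0, -0.068]
force: [-0.7, -0.0, -2.9]
opening: 9.1
gripper_force: 78.1
```

```bash
python3 - <<'E'
from bin import *
Q2=M((643,-220,30),(0,0,-.06))@G;straight(A,Q2,7)
E
```

```text
bin [ 636.07 -214.93   46.24] [-0.   -0.   -0.07] [-0.72 -0.01 -2.92] 9.070903189580303 37.45
0.13 0.19 0.15 0.000 -0.001 -0.001; 0.13 0.19 0.15 0.000 -0.001 -0.001; 0.13 0.19 0.15 0.000 -0.001 -0.001; 0.13 0.19 0.15 0.000 -0.001 -0.001; 0.13 0.19 0.15 0.000 -0.001 -0.001; 0.13 0.19 0.15 0.000 -0.001 -0.001; 0.13 0.19 0.15 0.000 -0.001 -0.001
```

Call:
{"op": "step_arm", "data": {"plan": "0.13 0.19 0.15 0 -0.001 -0.001 0; 0.13 0.19 0.15 0 -0.001 -0.001 0; 0.13 0.19 0.15 0 -0.001 -0.001 0; 0.13 0.19 0.15 0 -0.001 -0.001 0; 0.13 0.19 0.15 0 -0.001 -0.001 0; 0.13 0.17 0.12 0 -0.001 -0.001 0; 0 0 0 0 0 0 0; 0 0 0 0 0 0 0; 0 0 0 0 0 0 0; 0 0 0 0 0 0 0"}}

```text
clock: 38.7
tool_pos: [631.0, -395.5, 259.9]
tool_rot: [-2.531, 0.001, -0.06]
force: [-0.4, -0.0, -4.5]
opening: 9.1
gripper_force: 78.1
```

```bash
python3 - <<'E'
from bin import *
Q2=M((643,-220,30),(0,0,-.06))@G;straight(A,Q2,3)
E
```

```text
bin [ 642.13 -219.49   32.9 ] [-0.   -0.   -0.06] [-0.36 -0.02 -4.49] 9.107462530024492 38.7
0.03 0.08 0.07 0.001 -0.000 0.001; 0.03 0.08 0.07 0.001 -0.000 0.001; 0.03 0.08 0.07 0.001 -0.000 0.001
```

Call:
{"op": "step_arm", "data": {"plan": "0.03 0.06 0.08 0 0 0 0; 0.03 0.06 0.08 0 0 0 0; 0.03 0.06 0.08 0 0 0 0; 0 0.04 0.06 0 0 0 0; 0 0 0 0 0 0 0; 0 0 0 0 0 0 0; 0 0 0 0 0 0 0; 0 0 0 0 0 0 0; 0 0 0 0 0 0 0; 0 0 0 0 0 0 0"}}

```text
clock: 39.95
tool_pos: [631.7, -395.7, 257.1]
tool_rot: [-2.53, 0.0, -0.06]
force: [-3.2, -0.1, 5.0]
opening: 9.5
gripper_force: 79.2
```

```bash
python3 - <<'E'
from bin import *
E
```

```text
bin [ 642.91 -219.61   30.14] [-0.   -0.   -0.06] [-3.2  -0.08  5.03] 9.517912600183383 39.95
```

Contact with the platter: the underside reads z = 30.1 mm and the upward force is 5 N. Releasing and backing off.

Call:
{"op": "step_arm", "data": {"plan": "0 0 0 0 0 0 5; 0 0 0 0 0 0 5; 0 0 0 0 0 0 5; 0 0 0 0 0 0 5; 0 0 -0.5 0 0 0 5; 0 0 -1.5 0 0 0 5; 0 0 -2.5 0 0 0 5; 0 0 -3 0 0 0 5; 0 0 -3 0 0 0 5; 0 0 -3 0 0 0 5"}}

```text
clock: 41.2
tool_pos: [626.8, -474.2, 368.8]
tool_rot: [-2.532, 0.0, -0.061]
force: [0.3, -0.8, 0.4]
opening: 50.5
gripper_force: 0.0
```

Call:
{"op": "step_arm", "data": {"plan": "0 0 -1 0 0 0 5; 0 0 0 0 0 0 5; 0 0 0 0 0 0 5; 0 0 0 0 0 0 5; 0 0 0 0 0 0 5; 0 0 0 0 0 0 5; 0 0 0 0 0 0 5; 0 0 0 0 0 0 5; 0 0 0 0 0 0 5; 0 0 0 0 0 0 5"}}

```text
clock: 42.45
tool_pos: [627.0, -478.7, 374.8]
tool_rot: [-2.53, 0.001, -0.06]
force: [-0.3, 0.2, -0.3]
opening: 49.9
gripper_force: 0.0
```

```bash
python3 - <<'E'
from mv import *; from rig import arm; import cv2
from fit import proj
np.set_printoptions(suppress=True,precision=1)
d=arm.get_image("wrist");TT={'w':d['T']};KK={'w':(d['fx'],d['fy'],d['cx'],d['cy'])}
cv2.imwrite('pics/w5.png',d['img'][:,:,::-1]);b=(642.9,-219.6,-.06)
def asc(im,c,q,z,h,T=None,K=None,n=(64,30),s=20):
    a=(T,K) if T else ()
    src=np.float32([proj(c,w(b,(sx*q[0],sy*q[1],z)),*a) for sx,sy in((1,1),(1,-1),(-1,-1),(-1,1))])
    r=cv2.warpPerspective(im,cv2.getPerspectiveTransform(src,np.float32([[0,0],[n[0],0],n,[0,n[1]]])),n).max(2)
    print('\n'.join(''.join(' .:-=+*#%@'[9-min(9,v//s)] for v in x) for x in r))
asc(d['img'],'w',(70,75),52,0,TT,KK,s=13)
print('scale view at z=30, 180x210');asc(d['img'],'w',(90,105),30,0,TT,KK,s=22)
for P in((70,75,110),(70,-75,110),(-70,-75,110),(-70,75,110),(25,-99.5,145),(-25,-99.5,145)):print(P,proj('w',w(b,P),TT,KK))
g=d['img'].max(2)
u,v=proj('w',w(b,(45,-75,110)),TT,KK).astype(int);print(u,v,g[v,u-14:u+14])
u,v=proj('w',w(b,(70,30,110)),TT,KK).astype(int);print(u,v,g[v-14:v+14,u])
u,v=proj('w',w(b,(0,-99.5,145)),TT,KK).astype(int);print(u,v,g[v-50:v+50:2,u-2])
E
```

```text
++********++*+++++++++*****+++**********+++***++++++++++++++++++
                                              -========+++++++++
++++++++================------------          -========+++++++++
+=+++=++=========-======---------=--=         -+======+=+++=+++=
+++++++++-=============-==----=====:          -+====+++++++++=+=
+==++++++====-=======-====---=-====:          -+=====+++==++==++
++++=+++==-==-==-==-===-==-=================  -+==++++=++=++++++
++=+=+=+===-=-==-========-=====--==--=-=-===  -==+=+++++==++++=+
=+=======--==----=--====-==----=-==---==--==  -=+++++++++++++++=
%%@@@%%@@@@%%*--===-==-=*%%%%%@@@@%%+--==-==  -++=+++=+==+=+++==
***#%%%%%%%%%%@%*=-=--%%%%%%%%%%%%%%%+-=#%%%  -+=+++=+++++=+++==
+##***#%%#%%%%@%%%*--%+-#%%%%%%%%%%%%%%%%@#%  -+=++++=+=+=+++===
   :+***#%%%%%%%@%@**++.+%%%%%%%%%%%%%@%%%%%  -++++==+==++++====
     .**+*%%%%@%%@%@#++.=%%%%%%%%%%%%%%%%%#=++++++=+++=++=======
      .+*+*%%@%%%%%%%++.-#%%%%%%%%%%%%%%%%*=++++++++++++++======
       :***#%%%%%%%%@+=.-##%%%%%%%%%%%%%%%===----+===++++=======
        +**#%%%%%%%%%+=.=%%%%%%%%%%%%%%%%%  ...::=+=++++====
[... 2764 characters left out ...]
##################################+==#***********              
(70, 75, 110) [210.3 100.1]
(70, -75, 110) [324.  102.9]
(-70, -75, 110) [323.9 253.2]
(-70, 75, 110) [222.4 220.5]
(25, -99.5, 145) [324.1 166.5]
(-25, -99.5, 145) [324.1 227.4]
323 133 [ 77  76  79  77  78  78  77  76  74  85 144 149 151 111  66  63  67  69
  65  63  63  67  64  63  63  65  64  64]
238 100 [198 198 196 196 195 195 193 191 186 187 190 200 173  85 100 133 129 133
 105  54  63  63  62  60  63  62  65  65]
324 197 [108 105 104 106  87  53  59  62  59  57  90 108 105 105 105 107 105 105
 104 108 104 104 105 104 105 105 101 104 105 105 102 101 102 102 100 102
 100 104 102  95 127 123 124 117 121 119 120 121 121 120]
```

```bash
python3 -c "
from rig import arm
print(arm.job_done())"
```

```text
the job is handed in; nothing more can be done
None
```

The job is handed in: I tipped the caps into the grey bin with the tray at 45° for about a second, lowered the tray level again, and stood the bin upright in the middle of the scale; image code and the lift force indicate all three caps are inside.

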